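# Pass the vial rack through the sample chute's boom gate

## Robot

A 6-joint arm with a two-finger parallel gripper is mounted at the origin on the work surface. World frame = base frame: x ahead of the robot, y to its left, z up, the work surface at z = 0. Lengths are in m, angles in degrees, forces in N, time in s.
With the tool pointing down it reaches from about 0.3 to 0.75 m from the base axis. Payload 8.5 kg.
Tool frame: the origin (TCP) lies between the finger pads; the fingertips stand 17 mm ahead of it and the grasp point (between the pads) lies 2 mm behind it; z points along the fingers, y is the direction in which the jaws open and shut (so a half turn about z gives the same grasp; the last joint's range is limited). The gripper opens to 85 mm and grips with 20 to 120 N. Pads are 22 mm wide; open, the fingers measure 114 mm over their backs; the gripper's body (76 mm by 85 mm) begins 54 mm behind the grasp point. The pads swing forward as they close: fully open they stand 13 mm farther back than shut.
Start: joints at [59.57, 21.807, 74.336, -0, 83.858, -12.336], TCP at [0.171, 0.523, 0.248] pointing down, gripper open.
Joint ranges: [-178.18, 178.18], [-50.72, 133.34], [12.68, 142.11], [-81.47, 261.47], [9.98, 163.14], [-165.26, 165.26]. Speed limits (degrees/s): [136.94, 136.94, 180, 180, 180, 180].

## Interface

Orientations are given as a 3x3 rotation matrix whose columns are the frame's x, y, z axes.
In Python, from rig import readout, eyes, env gives the robot as it stands.
- The arm moves only by the tool arm_command, never from a script. Its argument "rows" is text: rows parted by semicolons, each of 7 numbers parted by spaces: the closure, from 0 (fully open) to 1 (shut), then the shift along the tool's x, y, z in mm, then the turn, a rotation vector about the tool's x, y, z in degrees. In form: grip dx dy dz rx ry rz; .... A call has 1 to 5 rows; each row shifts and turns the commanded pose from where the row before left it, along the tool's axes as they then stand; what a row does not reach is not made up. A row lasts 1/12 s, in which the tool goes at most 41.7 mm and 7.16 degrees, less where a joint would pass 70% of its speed; a pose out of reach is approached as far as the arm can. A call with a gripper value outside its range is refused whole. The fingers move at their own pace and stop on an object; "squeeze" is the grip in N (left out, the last holds). Time passes only in rows, so rows that do not move let the fingers close. It gives the time, the measured TCP pose, the force and the opening at its end, in the units of the state.
- readout.observe(): the state, without advancing time (a new reading comes with each control period).
- eyes.get_image(name): name is "scene" or "side" or "wrist"; returns the picture (384x512x3 uint8, red, green, blue); there is no depth.
- eyes.camera_model(name): a dict with "mtx" (3x3 intrinsics, pixels), "view" (4x4, takes a point from world to camera coordinates). Camera axes: x right, y up, looking along -z (the intrinsics and any distortion apply to the point x, -y, -z); pixel columns grow to the right and rows downward; lengths in m; the calibration is good to about 2 mm. A picture is of the moment at which its call begins: read the wrist's pose just before it. camera_model takes no time and is no camera call; for the wrist camera it gives the pose at the moment of the call.
- env.close_job(): hands the job in, once; it reports no verdict.
The state is a dict: "time_s": time; "q": joint angles; "qvel": joint speeds; "joint_efforts": joint torques, N m; "position": TCP position; "tool_rot": TCP orientation; "ft_force": force on the tool from outside, world axes, zero at the start; "wrist_torque": the same for the moment, N m; "grip_width": finger opening in m.
Only numpy, scipy, OpenCV 4.12 (cv2) and the standard library are available. Lean on these libraries where they do the work, as an engineer would, in place of code of your own. Each camera call takes 0.05 s, during which the arm holds its last target. There are 200 camera calls.

## Task

Press the gate's long yellow bar down with one fingertip so that the red boom lifts, and while that finger keeps the bar down, push the rack of wine-sample vials along the chute with another finger against its green rear plate, until its nose is against the blue end stop. Then let go so that the boom drops shut behind the vials, and take the hand away. Only push the rack, never lift or tip it; do not let the boom touch it, and leave the bottle, the bung and the cup where they are.

Things in the scene. Friction and masses are not known exactly. Their poses are not given: they have to be found in the camera images.
- chute: Fixed steel chute. Origin: on the table, mid-width, right under the red boom. +y: the way the rack is pushed; +x: to the yellow bar's side. Floor top 5 mm above the table; side walls 42 mm apart inside, 5 mm thick, tops at 18 mm. Runs from y = -240 mm (open) to the end stop. Two posts 14 x 10 mm, 45 mm high, at x = 40 mm, y = +15 and -232 mm carry the hinge.
- stop (a point): Centre of the top edge of the blue end stop's face towards the rack: chute x = 0, y = +85 mm, 40 mm above the table.
- gate (a joint): Spring hinge of the gate, rad: 0 = boom shut, 0.9 = fully raised (hard stop). Steel axle, 8 mm thick, along the chute's y at x = 40 mm, 36 mm above the table; boom and yellow bar are fixed to it on opposite sides. Pressing the bar down raises the boom; let go, it shuts within a second. About 4 N on the bar holds it fully open. It clears the rack from 0.6 rad up.
- boom_tip (a point): Free end of the red boom (white band), at mid-thickness. The boom is 56 mm long, 10 mm wide (along chute y, centred on y = 0) and 8 mm thick, from the hinge axis to this end. Shut: this point is at chute x = -16 mm, 36 mm above the table, underside at 32 mm, and the boom blocks the rack. It turns only about chute y: the rack cannot push it open.
- bar_mid (a point): Middle, on the centre line, of the yellow round press bar, 14 mm thick, 190 mm long, parallel to the chute (chute y = -217 to -27 mm), 29 mm from the hinge axis. Gate shut: centre line at chute x = 68 mm, top 50 mm above the table. At 0.6 rad: x = 67 mm, top 33 mm. At 0.9 rad: x = 63 mm, top 25.6 mm. A fingertip can slide along its top.
- rack: Loose white rack, about 0.3 kg, with three vials, on the chute's floor. Origin: centre of the underside of its main block, 38 mm wide, 70 mm long (y -35 to +35 mm), 40 mm high, caps to 45 mm. A tongue 20 mm wide, 18 mm high runs back from it to the green rear plate. +y is its nose. At the end stop its origin is at chute y = +50 mm; the shut boom then lies over the tongue, not touching.
- push_face (a point): Centre of the rear (-y) face of the rack's green push plate, 90 mm behind the rack's origin and 21 mm above its underside; the plate is 36 mm wide, 42 mm high, 6 mm thick.
- bottle: Loose green sample bottle, 54 mm diameter, 160 mm high, beyond the chute's end stop; origin at the centre of its underside. Leave alone.
- bung: Loose orange barrel bung, 52 mm diameter, 40 mm high; origin at the centre of its underside. Leave alone.
- cup: Loose steel cup, 66 mm diameter, 60 mm high; origin at the centre of its underside. Leave alone.
There are look-alikes about, which are no part of the job. What is shaped like the rack but orange is not meant.

How it is judged (in metres and radians):
On the way, in this order (a step that is already met when the one before it is completed fails the run):
1. a finger holds the bar down and the boom up while the rack is still in front of the gate (value of joint gate above 0.6 rad and contact force between the fingers and yellow_bar above 0.3 N and y of rack in the frame of chute below -0.041 m), for 0.2 s.
2. the rack is at the end stop with the boom still held up by a finger on the bar (value of joint gate above 0.6 rad and contact force between the fingers and yellow_bar above 0.3 N and y of rack in the frame of chute above 0.044 m), for 0.1 s.
At the end, for the whole second after the job is handed in: The rack lies flat and at rest in the chute, its nose within 6 mm of the end stop, and the boom is shut (below 0.08 rad) behind its vials (y of rack in the frame of chute above 0.044 m and value of joint gate below 0.08 rad and linear speed of rack below 0.01 m/s and angle between rack's own z axis and vertical below 0.06 rad and z of rack in the frame of chute below 0.009 m and angle between the y axis of rack and the y axis of chute, either way round below 0.12 rad); the robot touches nothing.
It fails at once if the boom touches the rack (over 0.5 N) (contact force between red_boom and rack above 0.5 N).
It fails at once if the rack is lifted more than 8 mm off the chute floor (z of rack in the frame of chute above 0.013 m).
It fails at once if the rack is tipped by more than 0.2 rad (angle between rack's own z axis and vertical above 0.2 rad).
It fails at once if the bottle, the bung or the cup is moved more than 15 mm or knocked over (distance of any of bottle, bung, cup from where it was at the start of the episode above 0.015 m or angle between any of bottle, bung, cup's own z axis and vertical above 0.3 rad).
It also fails if it takes over 42 s, if anything falls off the work surface, if the arm or the gripper's body presses on something with over 40 N, if the wrist force passes 120 N, or if a joint passes its speed limit or range.

## Working session

There is one attempt and no reset: what is moved stays moved. The work goes in short steps, Python scripts to look and compute and a tool call to move; the robot and the scene stay as the last step left them, time stands still between calls to the robot, and variables do not carry over. Pictures are saved under pics/ and viewed, about 8 in all and at most 12, crops included, and the job is handed in when it is done.

Besides the shell and the picture viewer there is one more tool, called after "Request:" by a JSON object that holds its "name" and its "arguments". arm_command: Moves the arm, as the interface text tells. Its arguments: {"type":"object","properties":{"rows":{"type":"string"},"squeeze":{"type":"number"}},"required":["rows"]}

```bash
mkdir -p pics; ls; python3 - <<'E'
from rig import readout, eyes, env
import cv2,numpy as np
s=readout.observe();print(s)
a=[eyes.get_image(n) for n in("scene","side")]
for n,i in zip(("scene","side"),a):
    cv2.imwrite(f"pics/{n}0.png",i[:,:,::-1]); m=eyes.camera_model(n);print(n,m)
im=np.hstack(a)[:,:,::-1]
cv2.imwrite("pics/b0.png",cv2.resize(a[0],(800,600),interpolation=cv2.INTER_CUBIC)[:,:,::-1])
cv2.imwrite("pics/c0.png",cv2.resize(a[1],(800,600),interpolation=cv2.INTER_CUBIC)[:,:,::-1])
E
```

```text
pics
{'time_s': 0.0, 'q': array([ 5.95696115e+01,  2.18408416e+01,  7.43832204e+01,  1.62911250e-03,
        8.38594244e+01, -1.23358217e+01]), 'qvel': array([ 0.02310468, -0.01496012, -0.06241895, -0.00477477, -0.00865828,
        0.11419569]), 'joint_efforts': array([ 3.56206328e-04, -4.48453724e+01, -2.31285328e+01, -1.36386607e-04,
        4.62308148e-03,  4.06138713e-05]), 'position': array([0.17068226, 0.52256934, 0.24772219]), 'tool_rot': array([[-9.50544107e-01,  3.10588665e-01, -7.62390471e-04],
       [ 3.10589416e-01,  9.50543356e-01, -1.24206958e-03],
       [ 3.38912465e-04, -1.41743233e-03, -9.99998938e-01]]), 'ft_force': array([-0.06982719,  0.01378227,  0.46807618]), 'wrist_torque': array([ 0.00830466, -0.01573985, -0.07939317]), 'grip_width': 0.08546984286187065}
scene {'mtx': array([[459.66997561,   0.        , 247.94872825],
       [  0.        , 459.66997561, 183.57722711],
       [  0.        ,   0.        ,   1.        ]]), 'view': array([[-0.76282625,  0.64659429,  0.00345477,  0.32059756],
       [-0.43180897, -0.51339344,  0.7415984 ,  0.22256389],
       [ 0.48128695,  0.56421892,  0.67083521, -1.41552001],
       [ 0.        ,  0.        ,  0.        ,  1.        ]])}
side {'mtx': array([[455.08276068,   0.        , 255.90720481],
       [  0.        , 455.08276068, 188.89328832],
       [  0.        ,   0.        ,   1.        ]]), 'view': array([[ 0.78952377, -0.61370923, -0.00363409, -0.34707914],
       [ 0.46925651,  0.59985096,  0.64805644, -0.33988975],
       [-0.3955383 , -0.51336128,  0.76158364, -0.8636515 ],
       [ 0.        ,  0.        ,  0.        ,  1.        ]])}
```

View pics/b0.png

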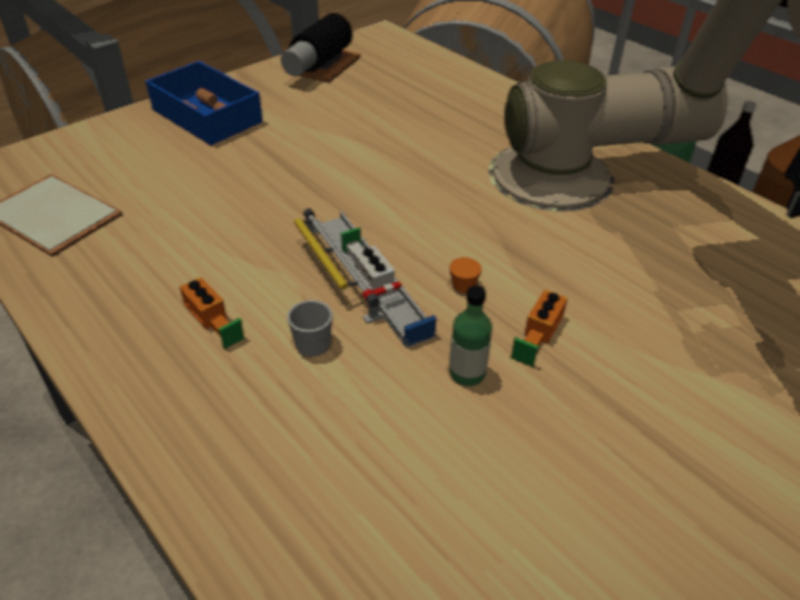

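View pics/c0.png

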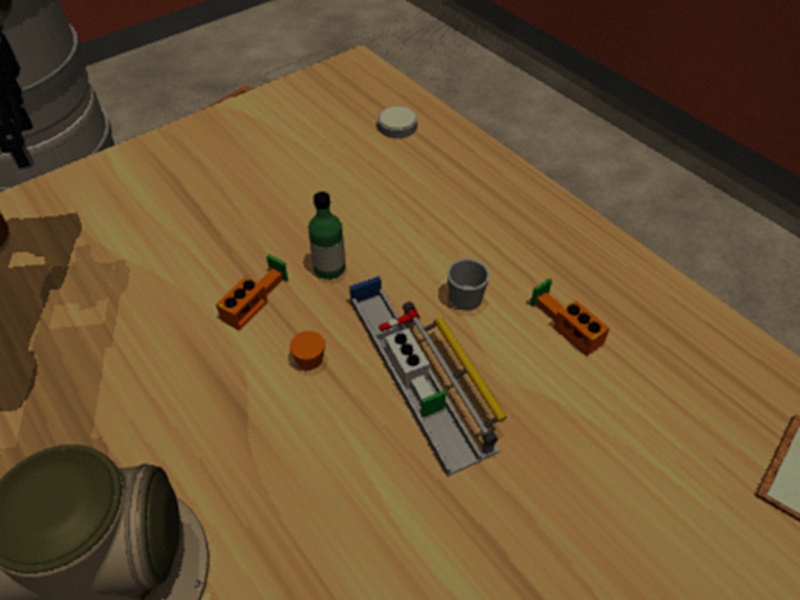

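The scene view shows the chute in mid-table: the yellow bar at about (322,252) px, the green plate at (351,237), the red boom at (381,290) and the blue stop at (420,330). The side view (800x600 scale) has the bar at (470,365), the plate at (432,403), the boom at (398,321) and the stop at (367,289). Next I'll triangulate these from colour masks.

```bash
cat > h.py <<'E'
import cv2,numpy as np
from rig import readout,eyes,env
def ray(cam,uv):
    K,V=cam["mtx"],cam["view"]; d=np.linalg.inv(K)@[uv[0],uv[1],1]; d=V[:3,:3].T@(d*[1,-1,-1])
    return -V[:3,:3].T@V[:3,3], d/np.linalg.norm(d)
def plane(cam,uv,z):
    o,d=ray(cam,uv); return o+d*(z-o[2])/d[2]
def tri(c1,p1,c2,p2):
    o1,d1=ray(c1,p1);o2,d2=ray(c2,p2); t=np.linalg.lstsq(np.c_[d1,-d2],o2-o1,rcond=None)[0]
    a,b=o1+t[0]*d1,o2+t[1]*d2; return (a+b)/2,np.linalg.norm(a-b)
HS=dict(y=((22,150,60),(32,255,255)),g=((45,120,40),(85,255,255)),b=((100,110,40),(125,255,255)),r=((0,190,70),(5,255,255)))
def blob(img,c,near,R=60):
    m=cv2.inRange(cv2.cvtColor(img,cv2.COLOR_RGB2HSV),*map(np.array,HS[c]))
    n,l,st,ce=cv2.connectedComponentsWithStats(m)
    k=[i for i in range(1,n) if st[i,4]>=8 and np.hypot(*(ce[i]-near))<R]
    if not k: return None
    i=max(k,key=lambda i:st[i,4]); return ce[i],np.argwhere(l==i)[:,::-1].astype(float)
E
python3 - <<'E'
from h import *
C={n:eyes.camera_model(n) for n in("scene","side")}
I={n:cv2.imread(f"pics/{n}0.png")[:,:,::-1].copy() for n in C}
N=dict(y=((322,252),(470,365)),g=((351,237),(432,403)),b=((420,330),(367,289)),r=((381,290),(398,321)))
E={}
for c in N:
    B=[blob(I[n],c,np.array(p)*.64,25) for n,p in zip(C,N[c])]
    for b in B: print(c,b and (b[0].round(1),len(b[1]),b[1].min(0),b[1].max(0)))
    P,e=tri(C["scene"],B[0][0],C["side"],B[1][0]); E[c]=P; print(c,P.round(4),"gap",e.round(4))
    if c in"y":
        for n,b in zip(C,B):
            vx,vy,x0,y0=cv2.fitLine(b[1].astype(np.float32),cv2.DIST_L2,0,.01,.01).ravel()
            t=(b[1]-[x0,y0])@[vx,vy]; a=[plane(C[n],(x0+vx*s,y0+vy*s),.043) for s in(t.min()-.5,t.max()+.5)]
            print(n,np.round(a,4),np.linalg.norm(a[1]-a[0]),np.degrees(np.arctan2(*(a[1]-a[0])[1::-1])))
E
```

```text
y (array([205.2, 162. ]), 268, array([189., 140.]), array([221., 184.]))
y (array([301.3, 236.1]), 339, array([279., 202.]), array([322., 268.]))
y [ 0.5198 -0.0561  0.038 ] gap 0.0064
scene [[ 0.4963 -0.1541  0.043 ]
 [ 0.5417  0.0405  0.043 ]] 0.19987873230902656 76.86916826669479
side [[ 0.5435  0.0427  0.043 ]
 [ 0.5    -0.1468  0.043 ]] 0.19432251044143536 -102.91788232516896
g (array([224.3, 150.8]), 77, array([219., 146.]), array([229., 159.]))
g (array([277.8, 254. ]), 49, array([270., 250.]), array([284., 258.]))
g [ 0.4514 -0.0608  0.0367] gap 0.0015
b (array([268.6, 210.9]), 212, array([260., 203.]), array([277., 219.]))
b (array([233.3, 181.4]), 53, array([224., 178.]), array([242., 185.]))
b [0.5038 0.1729 0.0283] gap 0.0013
r (array([239. , 186.5]), 35, array([232., 184.]), array([245., 189.]))
r (array([260.7, 202. ]), 57, array([254., 198.]), array([267., 206.]))
r [0.5111 0.0734 0.0389] gap 0.0003
```

```bash
cat >> h.py <<'E'
from scipy.spatial.transform import Rotation as Ro
O=np.array([.4812,.0797]);YAW=77.0
def ax(): a=np.radians(YAW); ey=np.array([np.cos(a),np.sin(a)]); return np.array([ey[1],-ey[0]]),ey
def world(x,y): ex,ey=ax(); return O+x*ex+y*ey
def chute(p): ex,ey=ax(); d=np.asarray(p)[:2]-O; return np.array([d@ex,d@ey])
def down():  # tool y along chute +x, z down
    ex,_=ax(); y=np.r_[ex,0]; z=np.array([0,0,-1.]); return np.c_[np.cross(y,z),y,z]
def plan(pos,R,n,g):
    s=readout.observe(); R0=Ro.from_matrix(s["tool_rot"]); w=(R0.inv()*Ro.from_matrix(R)).as_rotvec(degrees=True)/n
    st=Ro.from_rotvec(w,degrees=True); d=(np.asarray(pos)-s["position"])*1000/n; rows=[]
    for i in range(n):
        rows.append("%.2f %.0f %.0f %.0f %.1f %.1f %.1f"%(g,*R0.inv().apply(d),*w)); R0=R0*st
    for i in range(0,n,5): print("; ".join(rows[i:i+5]))
E
python3 - <<'E'
from h import *
plan(np.r_[world(.033,-.172),.24],down(),20,.41)
E
```

```text
0.41 -24 -25 0 -0.0 0.0 4.2; 0.41 -26 -23 0 -0.0 0.0 4.2; 0.41 -27 -21 0 -0.0 0.0 4.2; 0.41 -29 -19 0 -0.0 0.0 4.2; 0.41 -30 -17 0 -0.0 0.0 4.2
0.41 -31 -14 0 -0.0 0.0 4.2; 0.41 -32 -12 0 -0.0 0.0 4.2; 0.41 -33 -9 0 -0.0 0.0 4.2; 0.41 -34 -7 0 -0.0 0.0 4.2; 0.41 -34 -4 0 -0.0 0.0 4.2
0.41 -34 -2 0 -0.0 0.0 4.2; 0.41 -34 1 0 -0.0 0.0 4.2; 0.41 -34 3 0 -0.0 0.0 4.2; 0.41 -34 6 0 -0.0 0.0 4.2; 0.41 -33 8 0 -0.0 0.0 4.2
0.41 -33 11 0 -0.0 0.0 4.2; 0.41 -32 13 0 -0.0 0.0 4.2; 0.41 -31 15 0 -0.0 0.0 4.2; 0.41 -30 18 0 -0.0 0.0 4.2; 0.41 -28 20 0 -0.0 0.0 4.2
```

Request:
{"name": "arm_command", "arguments": {"rows": "0.41 -24 -25 0 0 0 4.2; 0.41 -26 -23 0 0 0 4.2; 0.41 -27 -21 0 0 0 4.2; 0.41 -29 -19 0 0 0 4.2; 0.41 -30 -17 0 0 0 4.2"}}

```text
time_s: 0.52
position: [0.2463, 0.3658, 0.248]
tool_rot: [[-0.774, 0.633, -0.0], [0.633, 0.774, -0.0], [0.0, -0.001, -1.0]]
ft_force: [-0.1, 0.0, -0.7]
grip_width: 0.0505
```

Request:
{"name": "arm_command", "arguments": {"rows": "0.41 -31 -14 0 0 0 4.2; 0.41 -32 -12 0 0 0 4.2; 0.41 -33 -9 0 0 0 4.2; 0.41 -34 -7 0 0 0 4.2; 0.41 -34 -4 0 0 0 4.2"}}

```text
time_s: 0.93
position: [0.3235, 0.2128, 0.2483]
tool_rot: [[-0.496, 0.869, -0.0], [0.869, 0.496, -0.0], [0.0, -0.0, -1.0]]
ft_force: [0.7, 0.9, 0.5]
grip_width: 0.0506
```

Request:
{"name": "arm_command", "arguments": {"rows": "0.41 -34 -2 0 0 0 4.2; 0.41 -34 1 0 0 0 4.2; 0.41 -34 3 0 0 0 4.2; 0.41 -34 6 0 0 0 4.2; 0.41 -33 8 0 0 0 4.2"}}

```text
time_s: 1.35
position: [0.4009, 0.0605, 0.2483]
tool_rot: [[-0.151, 0.989, -0.0], [0.989, 0.151, 0.0], [0.0, -0.0, -1.0]]
ft_force: [1.2, 0.5, -0.1]
grip_width: 0.0505
```

Request:
{"name": "arm_command", "arguments": {"rows": "0.41 -33 11 0 0 0 4.2; 0.41 -32 13 0 0 0 4.2; 0.41 -31 15 0 0 0 4.2; 0.41 -30 18 0 0 0 4.2; 0.41 -28 20 0 0 0 4.2"}}

```text
time_s: 1.77
position: [0.4798, -0.0937, 0.2481]
tool_rot: [[0.214, 0.977, -0.001], [0.977, -0.214, 0.0], [0.0, -0.001, -1.0]]
ft_force: [-0.0, 1.1, 0.5]
grip_width: 0.0502
```

```bash
python3 - <<'E'
from h import *
s=readout.observe();print(s["time_s"],s["position"],s["grip_width"],chute(s["position"]),s["q"]);
m=eyes.camera_model("wrist");im=eyes.get_image("wrist");np.savez("w1.npz",mtx=m["mtx"],view=m["view"])
cv2.imwrite("pics/wr1.png",im[:,:,::-1]);print(m, -m["view"][:3,:3].T@m["view"][:3,3])
E
```

```text
1.7667 [ 0.4797817  -0.09372765  0.24806967] 0.050237533578176445 [ 0.03763078 -0.16930176] [-2.49619522e+01  1.56908174e+01  8.36576375e+01  8.03793300e-04
  8.06866516e+01 -1.26343856e+01]
{'mtx': array([[313.58317624,   0.        , 253.59899671],
       [  0.        , 313.58317624, 189.7844394 ],
       [  0.        ,   0.        ,   1.        ]]), 'view': array([[ 9.76971129e-01, -2.13370968e-01,  4.93859589e-04,
        -4.88572426e-01],
       [ 2.05011292e-01,  9.38047736e-01, -2.79350703e-01,
         2.62427640e-02],
       [ 5.91420661e-02,  2.73018819e-01,  9.60189013e-01,
        -3.80885909e-01],
       [ 0.00000000e+00,  0.00000000e+00,  0.00000000e+00,
         1.00000000e+00]])} [ 0.49446747 -0.02487512  0.37329469]
```

View pics/wr1.png

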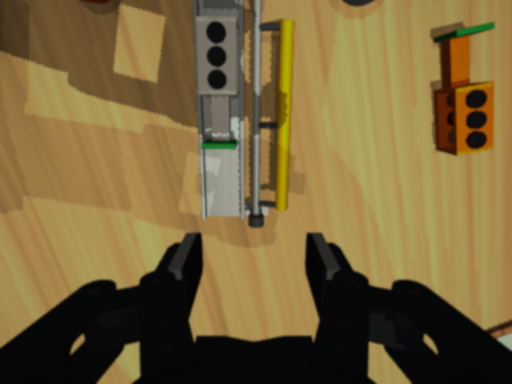

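Wrist view: the bar runs from (288,20) to (282,210), the green plate is at (220,145), the chute is vertical in the picture, and the fingertips are at about (187,240) and (320,240). Now I'll refine the chute frame from this.

```bash
python3 - <<'E'
from h import *
m=np.load("w1.npz");I=cv2.imread("pics/wr1.png")[:,:,::-1].copy()
b=blob(I,"y",(285,115),40);p=b[1];print(len(p),p.min(0),p.max(0))
r=np.unique(p[:,1])[8:-8]; mid=[(p[p[:,1]==v,0].mean(),v) for v in r]
W=np.array([plane(m,q,.043)[:2] for q in mid]); d=np.linalg.svd(W-W.mean(0))[2][0]; d*=np.sign(d[1])
print("yaw",np.degrees(np.arctan2(d[1],d[0])))
ends=[plane(m,(p[abs(p[:,1]-v)<2,0].mean(),v+o),.046)[:2] for v,o in((p[:,1].min(),-.5),(p[:,1].max(),.5))];print(np.round(ends,4),np.linalg.norm(ends[0]-ends[1]))
mid=(ends[0]+ends[1])/2; ex=np.array([d[1],-d[0]]); on=mid-ex*.068+d*.122; print("origin",on)
import h; h.O=on; h.YAW=np.degrees(np.arctan2(d[1],d[0]))
g=blob(I,"g",(220,145),15)[1];print(g.min(0),g.max(0))
for z in(.047,):
  print("plate top rear/front L R",[ (chute(plane(m,(u,v),z))*1000).round(1) for u,v in((g[:,0].min()-.5,g[:,1].max()+.5),(g[:,0].max()+.5,g[:,1].max()+.5),(220,g[:,1].min()-.5))])
print("bar",[ (chute(e)*1000).round(1) for e in ends], chute(readout.observe()["position"]))
# chute walls tops at 18mm at row 190, grey edges
print(cv2.cvtColor(I,cv2.COLOR_RGB2GRAY)[185,190:270])
for u in (200,205,240,245,256): print(u,(chute(plane(m,(u,185),.018))*1000).round(1))
# fingertip check: project expected tips
E
```

```text
2479 [275.  18.] [293. 210.]
yaw 77.29895425916327
[[ 0.5417  0.0395]
 [ 0.4996 -0.148 ]] 0.1920823855684821
origin [0.48115161 0.07972673]
[202. 141.] [235. 148.]
plate top rear/front L R [array([ -17.9, -149.5]), array([  17.6, -149.3]), array([   1.6, -141.1])]
bar [array([ 67.9, -26. ]), array([  68.1, -218. ])] [ 0.04035132 -0.17349204]
[147 147 147 148 145 136 131 129 128 124 119 127 142 137 101  91 125 144
 147 148 149 149 151 149 149 149 149 150 152 153 153 154 155 156 158 158
 160 160 158 156 156 158 157 159 160 160 160 158 143 115 112 128 142 140
 126 125 131 127 115  88  67  60  64  82 105 130 147 138 118 100  84  74
  69  65  63  63  67  68  65  63]
200 [ -26.1 -197. ]
205 [ -20.3 -197. ]
240 [  20.8 -196.7]
245 [  26.7 -196.7]
256 [  39.6 -196.6]
```

```bash
sed -i 's/^O=.*/O=np.array([.4812,.0797]);YAW=77.2/' h.py; python3 - <<'E'
from h import *
plan(np.r_[world(.033,-.175),.072],down(),5,.41)
E
```

```text
0.41 -0 -2 35 0.0 0.0 0.0; 0.41 -0 -2 35 0.0 0.0 0.0; 0.41 -0 -2 35 0.0 0.0 0.0; 0.41 -0 -2 35 0.0 0.0 0.0; 0.41 -0 -2 35 0.0 0.0 0.0
```

Request:
{"name": "arm_command", "arguments": {"rows": "0.41 0 -4 30 0 0 0; 0.41 0 -4 38 0 0 0; 0.41 0 0 40 0 0 0; 0.41 0 0 40 0 0 0; 0.41 0 0 28 0 0 0"}}

```text
time_s: 2.23
position: [0.4703, -0.0897, 0.0695]
tool_rot: [[0.21, 0.978, -0.003], [0.978, -0.21, 0.001], [0.001, -0.003, -1.0]]
ft_force: [0.2, 0.2, -0.4]
grip_width: 0.0505
```

Request:
{"name": "arm_command", "arguments": {"rows": "0.41 0 0 0 0 0 0; 0.41 0 0 0 0 0 0"}}

```text
time_s: 2.4
position: [0.4714, -0.0901, 0.0721]
tool_rot: [[0.209, 0.978, -0.002], [0.978, -0.209, 0.001], [0.001, -0.002, -1.0]]
ft_force: [0.1, 0.2, 0.6]
grip_width: 0.0499
```

```bash
python3 - <<'E'
from h import *
s=readout.observe();print(s["time_s"],s["position"],s["grip_width"],chute(s["position"]),s["ft_force"])
a=eyes.get_image("wrist");b=eyes.get_image("side");b=cv2.resize(b[140:300,180:400],None,fx=2.4,fy=2.4,interpolation=2)
c=np.zeros((384,288+528,3),np.uint8);
cv2.imwrite("pics/m2.png",np.hstack([cv2.resize(a[:,130:400],(270,384)),b[:384]])[:,:,::-1]);
E
```

```text
2.4 [ 0.47138391 -0.09013543  0.07205127] 0.049940019897007845 [ 0.02805463 -0.16778964] [0.11057142 0.2413042  0.61576647]
```

View pics/m2.png

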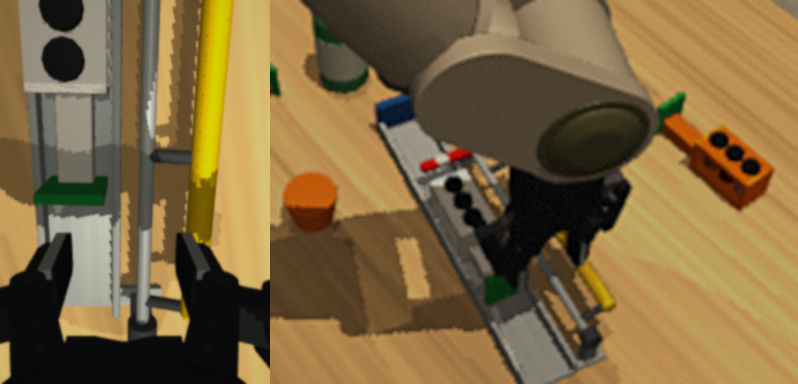

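The wrist crop shows the left finger behind the green plate (70,190) and the right finger over the bar (205,240). The pose is 5 mm short in x, so I correct that and then press down in steps.

Request:
{"name": "arm_command", "arguments": {"rows": "0.41 -7 5 0 0 0 0; 0.41 0 0 5 0 0 0; 0.41 0 0 5 0 0 0; 0.41 0 0 0 0 0 0"}}

```text
time_s: 2.83
position: [0.4749, -0.0983, 0.062]
tool_rot: [[0.21, 0.978, -0.0], [0.978, -0.21, 0.0], [0.0, -0.0, -1.0]]
ft_force: [-0.6, -0.1, 0.0]
grip_width: 0.0504
```

Request:
{"name": "arm_command", "arguments": {"rows": "0.41 0 0 5 0 0 0; 0.41 0 0 5 0 0 0; 0.41 0 0 0 0 0 0"}}

```text
time_s: 3.08
position: [0.4747, -0.098, 0.0515]
tool_rot: [[0.209, 0.978, -0.001], [0.978, -0.209, 0.001], [0.0, -0.001, -1.0]]
ft_force: [-0.6, -0.3, 0.5]
grip_width: 0.0504
```

Request:
{"name": "arm_command", "arguments": {"rows": "0.41 0 0 4 0 0 0; 0.41 0 0 4 0 0 0; 0.41 0 0 0 0 0 0; 0.41 0 0 0 0 0 0"}}

```text
time_s: 3.42
position: [0.4745, -0.0979, 0.044]
tool_rot: [[0.209, 0.978, -0.001], [0.978, -0.209, 0.001], [0.0, -0.002, -1.0]]
ft_force: [-3.1, 0.6, 2.3]
grip_width: 0.0504
```

```bash
python3 - <<'E'
from h import *
s=readout.observe();print(s["time_s"],s["position"],s["grip_width"],chute(s["position"]),s["ft_force"])
a=eyes.get_image("wrist");b=eyes.get_image("side");b=cv2.resize(b[140:300,180:400],None,fx=2.4,fy=2.4,interpolation=2)
cv2.imwrite("pics/m3.png",np.hstack([a[:,130:400],b[:384]])[:,:,::-1]);
E
```

```text
3.4167 [ 0.47454283 -0.09793489  0.04398985] 0.0503579295367184 [ 0.03286301 -0.17469544] [-3.05198437  0.55631305  2.25762997]
```

View pics/m3.png

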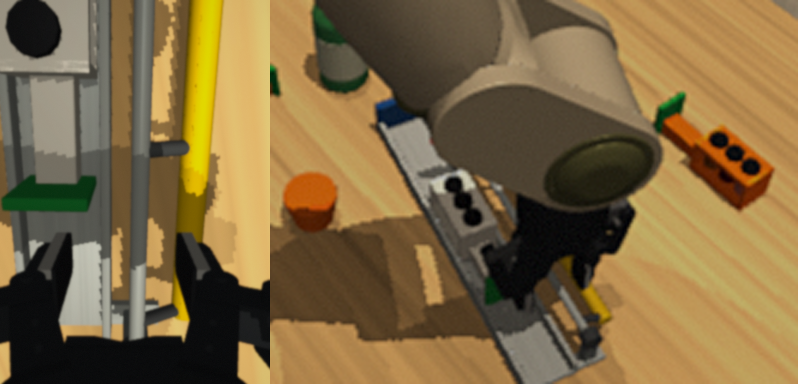

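```bash
python3 - <<'E'
from h import *
s=readout.observe();print(s["ft_force"],s["wrist_torque"])
b=eyes.get_image("scene");cv2.imwrite("pics/m4.png",cv2.resize(b[110:240,150:320],(785,600),interpolation=2)[:,:,::-1]);
E
```

```text
[-2.15386783  0.33542718  2.18515025] [0.08037516 0.29776492 0.04485564]
```

View pics/m4.png

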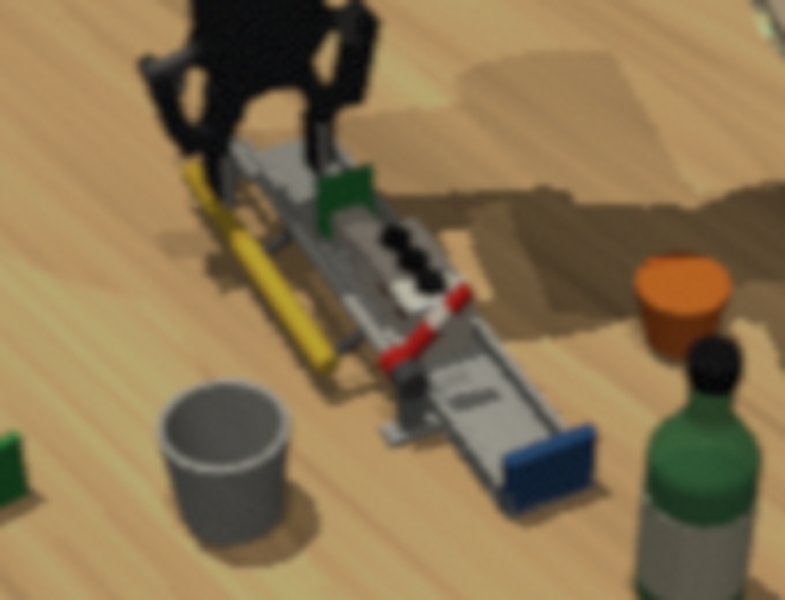

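The scene crop shows the boom up part-way (430,325), but finger A is on the bar's inner flank (222,195), which explains the side force. I'll lift, open wider so the tips stand about 66 mm apart, and press again.

Request:
{"name": "arm_command", "arguments": {"rows": "0.41 0 0 -14 0 0 0; 0.41 0 0 -12 0 0 0; 0.29 0 0 0 0 0 0; 0.29 0 0 0 0 0 0; 0.29 0 0 0 0 0 0"}}

```text
time_s: 3.98
position: [0.475, -0.0981, 0.0699]
tool_rot: [[0.21, 0.978, -0.0], [0.978, -0.21, 0.0], [0.0, -0.0, -1.0]]
ft_force: [-0.6, -0.3, -0.3]
grip_width: 0.0605
```

Request:
{"name": "arm_command", "arguments": {"rows": "0.29 0 1 8 0 0 0; 0.29 0 0 8 0 0 0; 0.29 0 0 5 0 0 0; 0.29 0 0 5 0 0 0; 0.29 0 0 0 0 0 0"}}

```text
time_s: 4.4
position: [0.4755, -0.0982, 0.043]
tool_rot: [[0.21, 0.978, -0.002], [0.978, -0.21, 0.001], [0.001, -0.002, -1.0]]
ft_force: [0.6, -0.9, 1.4]
grip_width: 0.0606
```

Request:
{"name": "arm_command", "arguments": {"rows": "0.29 0 0 2 0 0 0; 0.29 0 0 2 0 0 0; 0.29 0 0 0 0 0 0"}}

```text
time_s: 4.65
position: [0.4754, -0.0981, 0.04]
tool_rot: [[0.209, 0.978, -0.002], [0.978, -0.209, 0.001], [0.0, -0.002, -1.0]]
ft_force: [-1.9, 0.1, 2.8]
grip_width: 0.0605
```

```bash
python3 - <<'E'
from h import *
s=readout.observe();print(s["time_s"],s["position"],s["grip_width"],chute(s["position"]),s["ft_force"])
b=eyes.get_image("scene");a=eyes.get_image("wrist")
b=cv2.resize(b[120:216,170:290],(480,384),interpolation=2)
cv2.imwrite("pics/m5.png",np.hstack([a[:,130:400],b])[:,:,::-1]);
E
```

```text
4.65 [ 0.47543003 -0.09814027  0.0399716 ] 0.06052403402461406 [ 0.03377366 -0.17469915] [-1.87328797  0.12869952  2.79298867]
```

View pics/m5.png

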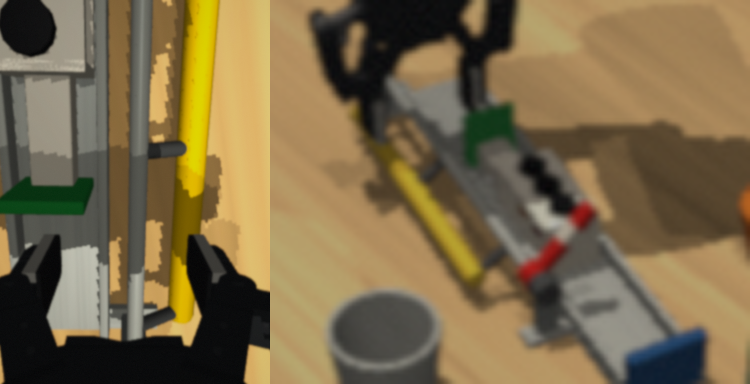

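Finger A is now on top of the bar (195,240 in the wrist crop), finger B is behind the plate (45,240), and the boom is up, with its tip at (590,212). I'll compute the gate angle by intersecting rays with the plane y=0.

```bash
cat >> h.py <<'E'
def gate(img=None):
    m=eyes.camera_model("scene"); I=eyes.get_image("scene") if img is None else img
    ms=cv2.inRange(cv2.cvtColor(I,cv2.COLOR_RGB2HSV),(0,190,70),(5,255,255)); ms|=cv2.inRange(cv2.cvtColor(I,cv2.COLOR_RGB2HSV),(174,150,70),(180,255,255))
    p=np.argwhere(ms)[:,::-1].astype(float); p=p[(abs(p[:,0]-240)<25)&(abs(p[:,1]-183)<25)]
    ex,ey=ax(); q=[]
    for u in p:
        o,d=ray(m,u); d2=d[:2]@ey; t=((O-o[:2])@ey)/d2; w=o+t*d; q.append((chute(w)[0]*1000,w[2]*1000))
    q=np.array(q); vx,vy,x0,y0=cv2.fitLine(q.astype(np.float32),cv2.DIST_L2,0,.01,.01).ravel()
    return len(p),q.min(0).round(1),q.max(0).round(1),"angle from line",round(float(np.arctan(-vy/vx)),3),"from centroid",round(float(np.arctan2(y0-36,40-x0)),3)
E
python3 - <<'E'
from h import *
print("shut ref",gate(cv2.imread("pics/scene0.png")[:,:,::-1].copy()))
print(gate())
E
```

```text
shut ref (43, array([-13.5,  31. ]), array([48.7, 44.3]), 'angle from line', -0.084, 'from centroid', 0.113)
(47, array([ 0.5, 35.8]), array([46.1, 75.6]), 'angle from line', 0.73, 'from centroid', 0.834)
```

The gate is at about 0.77 rad and held with 2.8 N. Next I push along +tool x, which is chute +y.

Request:
{"name": "arm_command", "arguments": {"rows": "0.29 6 0 0 0 0 0; 0.29 6 0 0 0 0 0; 0.29 6 0 0 0 0 0; 0.29 6 0 0 0 0 0; 0.29 6 0 0 0 0 0"}}

```text
time_s: 5.22
position: [0.4827, -0.0686, 0.0405]
tool_rot: [[0.209, 0.978, 0.001], [0.978, -0.209, -0.001], [-0.001, 0.001, -1.0]]
ft_force: [-1.4, -3.1, 3.0]
grip_width: 0.0603
```

```bash
python3 - <<'E'
from h import *
s=readout.observe();print(s["time_s"],s["position"],chute(s["position"]),s["ft_force"]);print(gate())
E
```

```text
5.2167 [ 0.48270478 -0.0685761   0.04051976] [ 0.03431773 -0.14425796] [-1.41604813 -3.07573763  3.00643804]
(50, array([ 0.5, 35.8]), array([48.7, 74.6]), 'angle from line', 0.723, 'from centroid', 0.848)
```

Request:
{"name": "arm_command", "arguments": {"rows": "0.29 7 0 0 0 0 0; 0.29 7 0 0 0 0 0; 0.29 7 0 0 0 0 0; 0.29 7 0 0 0 0 0; 0.29 7 0 0 0 0 0"}}

```text
time_s: 5.68
position: [0.4898, -0.0341, 0.0404]
tool_rot: [[0.209, 0.978, -0.0], [0.978, -0.209, -0.0], [-0.0, 0.0, -1.0]]
ft_force: [-1.8, -4.8, 4.7]
grip_width: 0.0606
```

```bash
python3 - <<'E'
from h import *
s=readout.observe();print(s["time_s"],s["position"],chute(s["position"]),s["ft_force"])
b=eyes.get_image("scene");a=eyes.get_image("wrist");print(gate(b))
b=cv2.resize(b[120:216,170:290],(480,384),interpolation=2)
cv2.imwrite("pics/m6.png",np.hstack([a[:,130:400],b])[:,:,::-1]);
E
```

```text
5.6833 [ 0.48978285 -0.03413992  0.04037502] [ 0.03359062 -0.1091094 ] [-1.78501282 -4.84626276  4.66857697]
(45, array([ 0.5, 36.9]), array([46.1, 75.6]), 'angle from line', 0.723, 'from centroid', 0.803)
```

View pics/m6.png

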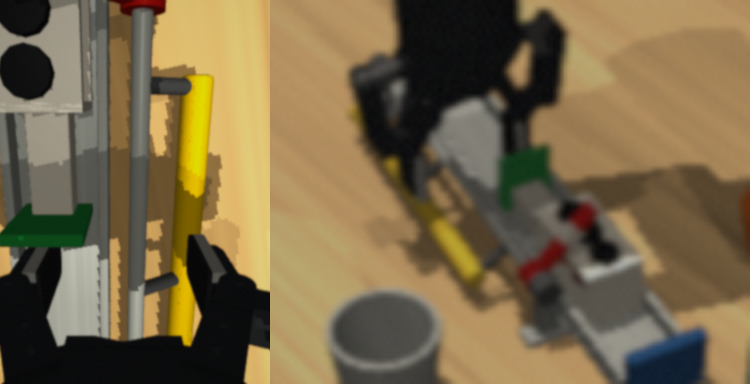

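Finger B is against the plate (40,240), finger A is on the bar, and the rack is passing under the raised boom. I'll keep pushing.

Request:
{"name": "arm_command", "arguments": {"rows": "0.29 8 1 0 0 0 0; 0.29 8 0 0 0 0 0; 0.29 8 0 0 0 0 0; 0.29 8 0 0 0 0 0; 0.29 8 0 0 0 0 0"}}

```text
time_s: 6.2
position: [0.499, 0.005, 0.0402]
tool_rot: [[0.209, 0.978, -0.0], [0.978, -0.209, 0.0], [0.0, -0.0, -1.0]]
ft_force: [0.1, -2.8, 1.0]
grip_width: 0.0602
```

```bash
python3 - <<'E'
from h import *
s=readout.observe();print(s["time_s"],s["position"],chute(s["position"]),s["ft_force"]);print(gate())
E
```

```text
6.2 [0.49904321 0.00500336 0.04020233] [ 0.03394873 -0.06888724] [ 0.0928359  -2.82359422  1.03146066]
(50, array([ 0.5, 35.8]), array([48.7, 74.6]), 'angle from line', 0.69, 'from centroid', 0.839)
```

Request:
{"name": "arm_command", "arguments": {"rows": "0.29 4 0 0 0 0 0; 0.29 4 0 0 0 0 0; 0.29 4 0 0 0 0 0; 0.29 2 0 0 0 0 0; 0.29 0 0 0 0 0 0"}}

```text
time_s: 6.67
position: [0.502, 0.0182, 0.0403]
tool_rot: [[0.209, 0.978, 0.0], [0.978, -0.209, 0.0], [0.0, -0.0, -1.0]]
ft_force: [0.7, 1.2, 1.7]
grip_width: 0.0606
```

Request:
{"name": "arm_command", "arguments": {"rows": "0.29 1.5 0 0 0 0 0; 0.29 1.5 0 0 0 0 0; 0.29 0 0 0 0 0 0"}}

```text
time_s: 6.92
position: [0.5026, 0.0208, 0.0403]
tool_rot: [[0.21, 0.978, 0.0], [0.978, -0.21, 0.0], [0.0, 0.0, -1.0]]
ft_force: [0.9, -1.1, 1.8]
grip_width: 0.0606
```

```bash
python3 - <<'E'
from h import *
s=readout.observe();print(s["time_s"],s["position"],chute(s["position"]),s["ft_force"])
b=eyes.get_image("scene");a=eyes.get_image("wrist");print(gate(b))
b=cv2.resize(b[120:216,170:290],(480,384),interpolation=2)
cv2.imwrite("pics/m7.png",np.hstack([a[:,130:400],b])[:,:,::-1]);
E
```

```text
6.9167 [0.50264395 0.02075378 0.04034421] [ 0.0339705  -0.05273049] [ 0.91861872 -1.07204744  1.80888334]
(51, array([ 0.5, 35.8]), array([46.1, 74.6]), 'angle from line', 0.684, 'from centroid', 0.835)
```

View pics/m7.png

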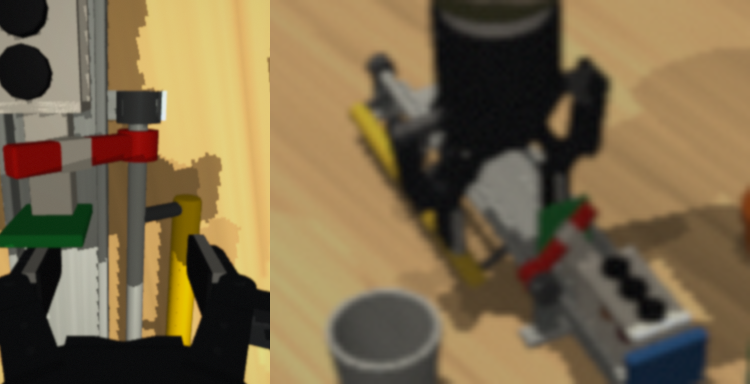

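The rack is near the stop (nose at 700,325, stop at 665,350) with the boom still up. A few more small pushes until the force rises.

Request:
{"name": "arm_command", "arguments": {"rows": "0.29 1.5 0 0 0 0 0; 0.29 1.5 0 0 0 0 0; 0.29 0 0 0 0 0 0"}}

```text
time_s: 7.27
position: [0.503, 0.023, 0.0403]
tool_rot: [[0.208, 0.978, -0.001], [0.978, -0.208, -0.002], [-0.002, -0.0, -1.0]]
ft_force: [-2.8, -8.5, 2.8]
grip_width: 0.0606
```

Request:
{"name": "arm_command", "arguments": {"rows": "0.29 1.5 0 0 0 0 0; 0.29 0 0 0 0 0 0; 0.29 0 0 0 0 0 0"}}

```text
time_s: 7.52
position: [0.5029, 0.0233, 0.0403]
tool_rot: [[0.207, 0.978, -0.002], [0.978, -0.207, -0.004], [-0.004, -0.001, -1.0]]
ft_force: [-4.8, -17.5, 4.3]
grip_width: 0.0606
```

Firm contact at the stop (17.5 N). I'll back off from the plate with the bar still held, then lift straight up.

Request:
{"name": "arm_command", "arguments": {"rows": "0.29 -5 0 0 0 0 0; 0.29 -6 0 0 0 0 0; 0.29 -5 0 0 0 0 0; 0.29 0 0 0 0 0 0"}}

```text
time_s: 7.85
position: [0.5, 0.0089, 0.0403]
tool_rot: [[0.21, 0.978, -0.0], [0.978, -0.21, 0.0], [0.0, -0.0, -1.0]]
ft_force: [0.1, -1.9, 1.8]
grip_width: 0.0608
```

Request:
{"name": "arm_command", "arguments": {"rows": "0.29 0 0 -6 0 0 0; 0.29 0 0 -8 0 0 0; 0.29 0 0 -10 0 0 0; 0.29 0 0 -15 0 0 0; 0.29 0 0 -25 0 0 0"}}

```text
time_s: 8.27
position: [0.4992, 0.0099, 0.1042]
tool_rot: [[0.209, 0.978, -0.003], [0.978, -0.209, 0.001], [0.0, -0.004, -1.0]]
ft_force: [-0.2, 0.6, 0.8]
grip_width: 0.0609
```

Request:
{"name": "arm_command", "arguments": {"rows": "0.29 0 0 -35 0 0 0; 0.29 -20 0 -35 0 0 0; 0.29 -30 0 -25 0 0 0; 0.29 -10 0 0 0 0 0; 0.29 0 0 0 0 0 0"}}

```text
time_s: 8.68
position: [0.4876, -0.0508, 0.2009]
tool_rot: [[0.212, 0.977, 0.003], [0.977, -0.212, -0.001], [-0.001, 0.003, -1.0]]
ft_force: [-0.3, -0.5, -0.6]
grip_width: 0.0602
```

```bash
python3 - <<'E'
from h import *
s=readout.observe();print(s["time_s"],s["position"],s["ft_force"])
b=eyes.get_image("scene");m=eyes.camera_model("wrist");a=eyes.get_image("wrist");print(gate(b))
g=blob(a,"g",(215,190),90)[1];print(g.min(0),g.max(0));print([(chute(plane(m,(g[:,0].mean(),v),.047))*1000).round(1) for v in(g[:,1].min()-.5,g[:,1].max()+.5)])
for c,k in(("y",(322,252)),): print(blob(b,c,np.array(k)*.64,25)[0])
b=cv2.resize(b[120:240,170:320],(480,384),interpolation=2)
cv2.imwrite("pics/m8.png",np.hstack([a[:,130:400],b])[:,:,::-1]);
E
```

```text
8.6833 [ 0.48756419 -0.05075815  0.20085957] [-0.29358803 -0.48757902 -0.5574855 ]
(43, array([-13.6,  31. ]), array([48.7, 44.3]), 'angle from line', -0.089, 'from centroid', 0.095)Traceback (most recent call last):
  File "<stdin>", line 4, in <module>
TypeError: 'NoneType' object is not subscriptable
```

The gate reads shut, the same as the reference. My plate mask missed the plate, so I'll check the rack again.

```bash
python3 - <<'E'
from h import *
b=eyes.get_image("scene");m=eyes.camera_model("wrist");a=eyes.get_image("wrist");print(gate(b))
ms=cv2.inRange(cv2.cvtColor(a,cv2.COLOR_RGB2HSV),(45,100,30),(85,255,255));n,l,st,ce=cv2.connectedComponentsWithStats(ms)
for i in range(1,n):
    if st[i,4]>60: x,y,w,h=st[i,:4];print(st[i],[(chute(plane(m,(x+w/2,v),.047))*1000).round(1) for v in(y-.5,y+h-.5)])
b=cv2.resize(b[120:240,170:320],(480,384),interpolation=2)
cv2.imwrite("pics/m8.png",np.hstack([a[:,130:400],b])[:,:,::-1]);
E
```

```text
(45, array([-13.6,  31. ]), array([48.7, 45.3]), 'angle from line', -0.093, 'from centroid', 0.105)
[460  72  52  12 258] [array([224.9, -29.3]), array([226.9, -38.7])]
[192  75  44   9 344] [array([ -0.3, -34.4]), array([ -0.5, -41.5])]
```

View pics/m8.png

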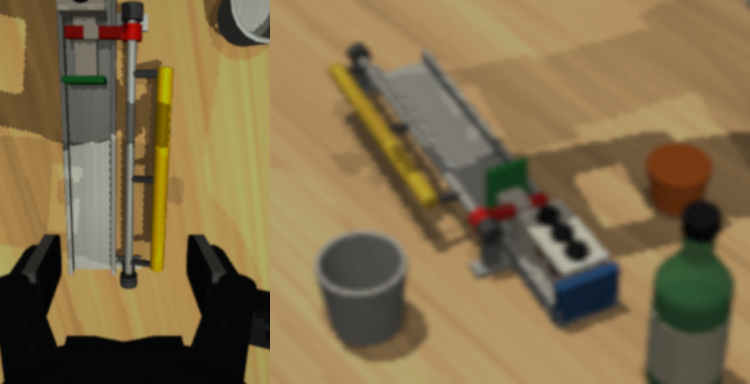

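The boom is shut behind the vials (510,212), the rack's nose is at the blue stop (585,290), and the plate's rear face reads about -40 to -41 mm, so the rack origin is at about +49 mm. The cup, bung and bottle haven't moved. Handing in.

```bash
python3 -c "
from rig import env
print(env.close_job())"
```

```text
the job is handed in; nothing more can be done
None
```

I handed the job in at about 9 s of the 42 s allowed. The rack is at the end stop and the boom is shut behind the vials. No verdict is given, so what follows rests on my own checks.

**What I did:** One fingertip held the yellow bar down, with the gate at about 0.7–0.8 rad, while the other finger pushed the green plate. I pushed until the force rose to 17.5 N at the blue stop. Then I backed off, lifted so the boom closed, and took the hand clear.

**Last checks:**
- **Rack:** the plate's rear face measured at chute y of about -41 mm, which puts the rack's origin at about +49 mm (44 mm needed). It looks flat in the pictures.
- **Boom:** it matches the picture taken at the start with the gate shut. My two angle estimates are each biased by about 0.1 rad in opposite directions, so "below 0.08 rad" rests on that match rather than on a direct reading.
- **Other objects:** the cup and bung look unmoved in the last picture, and so does the part of the bottle in view. I did not measure them.
- **Robot:** the hand was about 0.18 m above the table and touching nothing.

**What went wrong:** the first press landed on the inner side of the bar and pushed sideways. I lifted off, opened the fingers from 50 to 60 mm and pressed again, before the rack had moved. One check script also missed the plate with its colour mask, and I reran it.

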